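Prop leg down and hold the plier rack upright

TASK

The plier rack on the jeweller's bench is lying back on its hinge with its prop leg folded up. Push the prop leg down over centre until it snaps fully down, then take the rack's bar frame, swing it upright and keep holding it there, neither leaning back nor tipping forward onto the leg, so that a rubber foot can be fitted under the leg: finish while still holding the frame upright. Leave the other things on the bench where they stand.

Things in the scene. Friction and masses are not known exactly. Their poses are not given: they have to be found in the camera images.
- rack_base: Fixed wooden foot board, 165 (x) x 250 (y) x 20 mm, on the bench. Origin on the bench top straight below the frame's hinge line, which runs along its y axis 35 mm above the bench. The board reaches 45 mm in front (-x, the leg's side, roughly towards the robot) and 120 mm behind. Two steel cheeks, 60 x 8 mm, 86 mm high, stand at y = +-108 mm.
- rack_frame (a joint): Hinge of the bar frame about the base's y axis, rad. 0 = upright, positive = leaning back (base's +x). It starts resting on its back stop at +0.42. Heavy at the top (frame about 0.8 kg), it tips to a stop (+0.42 or -0.09) if not held.
- rail_mid (a point): Middle of the frame's top rail: round steel bar, 14 mm diameter, 180 mm long along the base's y, 210 mm from the hinge line (245 mm above the bench when upright). The frame: two 14 mm posts at y = +-90 mm, this rail, and a dark cross board 26 mm high, 14 mm thick, 70 mm up from the hinge line; open between rail and board.
- prop_leg (a joint): Hinge of the prop leg on the frame, parallel to the base's y, rad. 0 = folded up (start), 1.4 = fully down, a stop at each end. Sprung over centre: pushed back up below 0.7, snaps down beyond 0.7; 0.16 N m at the ends, none at 0.7. At value q and frame lean f the leg points forward (-x) and 0.45 - q + f rad above the horizontal. Push it along its arc: a straight push down can jam.
- leg_pivot (a point): Pivot of the prop leg, at the steel hub in the middle of the front of the cross board: in the frame 70 mm up from the hinge line and 14 mm in front of the frame's plane.
- leg_foot (a point): Middle of the foot of the prop leg, 110 mm from its pivot: an aluminium cross bar 12 mm in diameter and 36 mm long on the end of the aluminium leg, a strip 14 mm wide and 6 mm thick. Fully down with the frame upright it hangs clear of the bench, about 10 mm.
- bench_block: Bystander: square steel bench block 65 x 65 x 20 mm, loose. Origin under its centre.
- jar: Bystander: closed amber glass jar, 56 mm in diameter and 75 mm high, loose. Origin under its centre.
- mandrel_stand: Bystander: dark steel post on a round foot, foot 52 mm in diameter, 100 mm high, loose. Origin under its centre.

How it is judged (in metres and radians):
On the way, in this order (a step that is already met when the one before it is completed fails the run):
1. the prop leg is fully down while the frame still lies back (value of joint prop_leg above 1.3 rad and value of joint rack_frame above 0.15 rad), for 0.2 s.
2. the frame is upright and held by the fingers (value of joint rack_frame between -0.06 and 0.06 rad and contact force between the fingers and rack_frame above 1 N), for 0.3 s.
At the end, for the whole second after the job is handed in: The prop leg is fully down (joint above 1.3 of 1.4 rad), the frame stands within 0.06 rad (3.4 degrees) of upright and at rest, and the robot's fingers are still holding it (more than 1 N of contact) (all of step 2 and value of joint prop_leg above 1.3 rad and velocity of joint rack_frame between -0.05 and 0.05 rad/s); the arm keeps its last pose, push and grip.
It fails at once if a bystander is pushed away or knocked over (moved more than 25 mm) (distance of any of bench_block, jar, mandrel_stand from where it was at the start of the episode above 0.025 m).
It also fails if it takes over 48 s, if anything falls off the work surface, if the arm or the gripper's body presses on something with over 40 N, if the wrist force passes 120 N, or if a joint passes its speed limit or range.

ROBOT

A 6-joint arm with a two-finger parallel gripper is mounted at the origin on the work surface. World frame = base frame: x ahead of the robot, y to its left, z up, the work surface at z = 0. Lengths are in mm, angles in rad, forces in N, time in s.
With the tool pointing down it reaches from about 275 to 750 mm from the base axis. Payload 10.2 kg.
Tool frame: the origin (TCP) lies between the finger pads; the fingertips stand 14 mm ahead of it and the grasp point (between the pads) lies 5 mm behind it (tip_reach is the distance from the TCP to the fingertips, in mm); z points along the fingers, y is the line along which they close (so a half turn about z gives the same grasp; the last joint's range is limited). The gripper opens to 85 mm and grips with 20 to 120 N. Pads are 22 mm wide; open, the fingers measure 114 mm over their backs; the gripper's body (76 mm by 85 mm) begins 54 mm behind the grasp point. The pads swing forward as they close: fully open they stand 13 mm farther back than shut.
Start: joints at [-1.555, 0.313, 1.498, -0, 1.331, -0.223], TCP at [124.168, -510.111, 245.294] pointing down, gripper open.
Joint ranges: [-2.94, 2.94], [-0.97, 2.17], [0.19, 2.56], [-1.23, 4.37], [0.02, 3.11], [-2.88, 2.88]. Speed limits (rad/s): [2.39, 2.39, 3.01, 3.14, 3.14, 3.14].

INTERFACE

Orientations are given as a unit quaternion [w, x, y, z].
In Python, from rig import * gives the robot as it stands.
- The arm moves only by the tool arm_command, never from a script. Its argument "steps" is a list that holds one entry, the list of rows, each a list of 7 numbers: the opening, from 0 (shut) to 1 (fully open), then the shift along the tool's x, y, z each as a share of 0.05 m, from -1 to 1, then the turn, a rotation vector about the tool's x, y, z each as a share of 0.15 rad, from -1 to 1. A call has 1 to 8 rows; each row shifts and turns the commanded pose from where the row before left it, along the tool's axes as they then stand; what a row does not reach is not made up. A row lasts 1/8 s, in which the tool goes at most 62.5 mm and 10.7 degrees, less where a joint would pass 70% of its speed; a pose out of reach is approached as far as the arm can. A call with a number of a shift or a turn outside -1 to 1 is refused whole. A call with a gripper value outside its range is refused whole. The fingers move at their own pace and stop on an object; "squeeze" is the grip in N (left out, the last holds). Time passes only in rows, so rows that do not move let the fingers close. It gives the time, the measured TCP pose, the force, the opening and the grip force at its end, in the units of the state.
- sense(): the state, without advancing time (a new reading comes with each control period).
- capture(name): name is "scene" or "top" or "wrist"; returns the picture (420x560x3 uint8, red, green, blue); there is no depth.
- get_calibration(name): a dict with "intrinsics" (3x3 intrinsics, pixels), "rvec" (rotation vector, rad) and "tvec" (3), from world to camera coordinates, as OpenCV has them; the wrist camera has in their place "T_tool_cam" (4x4, takes a point from camera to tool coordinates, whose origin is the TCP and whose axes are the flange's). Camera axes: x right, y down, z forward; pixel columns grow to the right and rows downward; lengths in mm; the calibration is good to about 2 mm. A picture is of the moment at which its call begins: read the wrist's pose just before it. get_calibration takes no time and is no camera call.
- finish_job(): hands the job in; it is judged then, once.
The state is a dict: "time_s": time; "joints": joint angles; "dq": joint speeds; "tau": joint torques, N m; "eef_pos": TCP position; "ee_rot": TCP orientation; "force": force on the tool from outside, world axes, zero at the start; "wrist_torque": the same for the moment, N m; "grip_width": opening from 0.0 (shut) to 1.0 (fully open); "grip_force": force on a finger pad.
Only numpy, scipy, OpenCV 4.12 (cv2) and the standard library are available. Lean on these libraries where they do the work, as an engineer would, in place of code of your own. Each camera call takes 0.05 s, during which the arm holds its last target. There are 200 camera calls.

## Working session

There is one attempt and no reset: what is moved stays moved. The work goes in short steps, Python scripts to look and compute and a tool call to move; the robot and the scene stay as the last step left them, time stands still between calls to the robot, and variables do not carry over. Pictures are saved under pics/ and viewed, at most 10 in all, crops included, and the job is handed in when it is done.

Besides the shell and the picture viewer there is one more tool, called after "Emit:" as name([rows], argument=value, ...), one row to a line, values as JSON. arm_command: Moves the arm, as the interface text tells. Its arguments: {"type":"object","properties":{"steps":{"type":"array"},"squeeze":{"type":"number"}},"required":["steps"]}

```bash
mkdir -p pics; ls
python3 - <<'E'
from rig import *
import cv2
for n in("scene","top"):
    cv2.imwrite(f"pics/{n}0.png",capture(n)[:,:,::-1]); c=get_calibration(n); print(n,c)
print(sense())
print(get_calibration("wrist"))
E
```

```text
pics
scene {'intrinsics': array([[544.20836708,   0.        , 284.41344279],
       [  0.        , 544.20836708, 209.09659808],
       [  0.        ,   0.        ,   1.        ]]), 'rvec': array([ 1.53800596,  1.84813766, -0.90404191]), 'tvec': array([   6.10236855, -242.71168878, 1827.24366157])}
top {'intrinsics': array([[454.61578084,   0.        , 282.10196469],
       [  0.        , 454.61578084, 209.26611072],
       [  0.        ,   0.        ,   1.        ]]), 'rvec': array([ 2.14544114, -2.14712965,  0.20175663]), 'tvec': array([  77.53895551,  631.54296617, 1174.34668215])}
{'time_s': 0.1, 'joints': array([-1.55542125e+00,  3.13382338e-01,  1.49831845e+00,  2.50540628e-05,
        1.33100306e+00, -2.23414233e-01]), 'dq': array([-0.00040318, -0.00186213, -0.002982  , -0.00017151, -0.00037371,
       -0.00021642]), 'tau': array([ 2.65838826e-03, -4.12903512e+01, -2.60145020e+01, -1.43531470e-04,
        3.00839165e-03, -2.05006000e-05]), 'eef_pos': array([ 124.16003883, -509.90302106,  244.81434722]), 'ee_rot': array([-5.51330746e-04,  9.92881123e-01,  1.19108217e-01,  6.97899939e-05]), 'force': array([-0.45598301,  0.25770464, -0.12132075]), 'wrist_torque': array([ 0.03241057,  0.00275721, -0.02276715]), 'grip_force': 0.0, 'grip_width': 0.9992709907889512}
{'intrinsics': array([[351.50041879,   0.        , 281.44443586],
       [  0.        , 351.50041879, 208.22753477],
       [  0.        ,   0.        ,   1.        ]]), 'T_tool_cam': array([[ 1.48227728e-03, -9.49864297e-01, -3.12658950e-01,
         7.88901446e+01],
       [ 9.99998577e-01,  1.15609454e-03,  1.22863026e-03,
        -4.74618706e-01],
       [-8.05568710e-04, -3.12660327e-01,  9.49864659e-01,
        -1.27906293e+02],
       [ 0.00000000e+00,  0.00000000e+00,  0.00000000e+00,
         1.00000000e+00]])}
```

View pics/scene0.png

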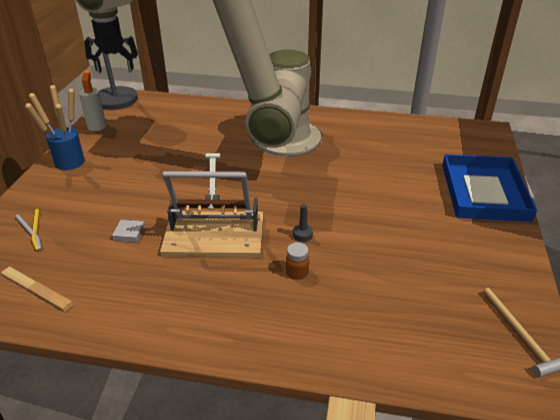

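View pics/top0.png

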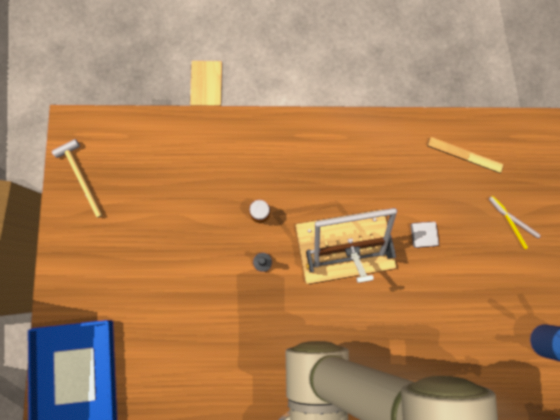

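Scene: rack in the middle, rail from (165,174) to (248,176), foot bar at about (213,156). Block is at (128,231), jar at (297,262), mandrel at (303,225). In the top view the rail runs from (318,222) to (396,211), with the foot bar at about (364,279). I'll zoom in on both.

Run:
```python
import cv2,numpy as np
a=cv2.imread("pics/scene0.png")[145:265,155:275]; b=cv2.imread("pics/top0.png")[190:310,290:410]
r=lambda i:cv2.resize(i,(400,400),interpolation=cv2.INTER_CUBIC)
o=np.hstack([r(a),r(b)])
for k in range(0,800,67): cv2.line(o,(k,0),(k,6),(0,255,255),1)
cv2.imwrite("pics/crop.png",o)
```

```text
(no output)
```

View pics/crop.png

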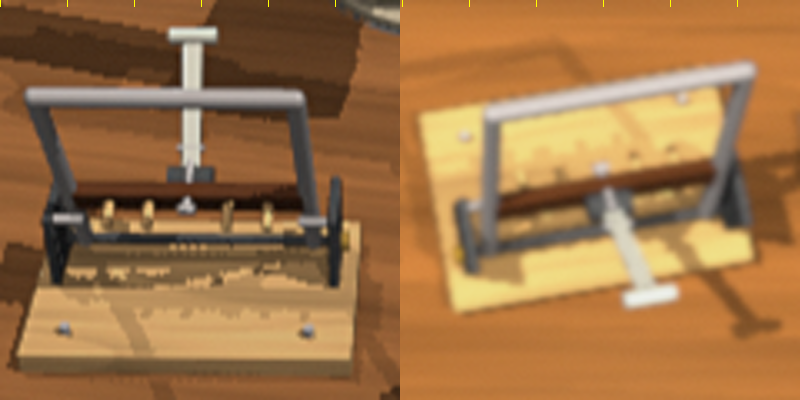

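The crop shows the rail corners at crop (33,97) and (298,97) in the scene view, and (748,70) and (492,113) in the top view. The foot bar is at (193,34) in the scene view and (651,296) in the top view. I'll triangulate from these.

```bash
cat > h.py <<'E'
from rig import *
import cv2,numpy as np
from scipy.spatial.transform import Rotation as R
def cam(n):
    c=get_calibration(n); return c["intrinsics"],cv2.Rodrigues(c["rvec"])[0],np.array(c["tvec"]).reshape(3,1)
def P(n):
    K,r,t=cam(n); return K@np.hstack([r,t])
def tri(s,t):
    X=cv2.triangulatePoints(P("scene"),P("top"),np.array(s,float).reshape(2,1),np.array(t,float).reshape(2,1)); X=X[:3,0]/X[3,0]
    e=[np.round((lambda p:p[:2]/p[2])(P(n)@np.r_[X,1])-q,1) for n,q in(("scene",s),("top",t))]
    return X,e
def ray(n,uv,z):
    K,r,t=cam(n); d=r.T@np.linalg.solve(K,np.r_[uv,1]); o=(-r.T@t)[:,0]; return o+d*(z-o[2])/d[2]
S=lambda x,y:(155+x*.3,145+y*.3); T=lambda x,y:(290+(x-400)*.3,190+y*.3)
E
python3 - <<'E'
from h import *
np.set_printoptions(precision=1,suppress=True)
for n,s,t in [("railR(-y)",S(33,97),T(748,70)),("railL(+y)",S(298,97),T(492,113)),("foot",S(193,34),T(651,296)),("hub?",S(190,175),T(611,205))]:
    print(n,*tri(s,t))
for p in[(456,312),(754,261),(418,112)]: print("base top",ray("top",T(*p),20))
for p in[(17,357),(352,360)]: print("base scene",ray("scene",S(*p),20))
for n,p,z in[("block",(425,235),20),("jar",(260,210),75),("mand",(262,262),50)]: print(n,ray("top",p,z))
E
```

```text
railR(-y) [ 598.3 -177.2  225.4] [array([-0.6, -0.1]), array([-0.9,  0.3])]
railL(+y) [567.9   2.5 227.4] [array([-0.8, -0.1]), array([-1.2,  0.2])]
foot [ 443.6 -111.6  188.5] [array([-0.7, -0.1]), array([-1. ,  0.2])]
hub? [ 513.3 -100.1  107. ] [array([-0.6, -0.1]), array([-0.9,  0.2])]
base top [433.8  10.3  20. ]
base top [ 474.2 -233.9   20. ]
base top [596.8  39.8  20. ]
base scene [ 643.1 -200.1   20. ]
base scene [600.9  44.4  20. ]
block [ 565.2 -317.9   20. ]
jar [625.6 135.9  75. ]
mand [490.4 130.6  50. ]
```

Emit:
arm_command([
  [[0,0,0,-0.4,0,0,-1],[0,0,0,-0.4,0,0,-1],[0,0,0,-0.4,0,0,-1],[0,0,0,0,0,0,-1],[0,0,0,0,0,0,-1],[0,0,0,0,0,0,-1],[0,0,0,0,0,0,-1],[0,0,0,0,0,0,-1]],
], squeeze=40)

```text
time_s: 1.1
eef_pos: [124.2, -510.0, 304.9]
ee_rot: [-0.0, 0.751, 0.661, 0.0]
force: [0.2, 0.2, -1.2]
grip_width: -0.001
grip_force: 0.0
```

Emit:
arm_command([
  [[0,0,0,0,0,0,-1],[0,0,0,0,0,0,-1],[0,0.6,0.75,0,0,0,0],[0,0.6,0.75,0,0,0,0],[0,0.6,0.75,0,0,0,0],[0,0.6,0.75,0,0,0,0],[0,0.6,0.75,0,0,0,0],[0,0.6,0.75,0,0,0,0]],
])

```text
time_s: 2.1
eef_pos: [316.7, -293.6, 305.2]
ee_rot: [-0.0, 0.645, 0.764, 0.0]
force: [1.0, -0.4, 0.3]
grip_width: 0.003
grip_force: 0.0
```

Emit:
arm_command([
  [[0,0.6,0.75,0,0,0,0],[0,0.6,0.75,0,0,0,0],[0,0.6,0.75,0,0,0,0],[0,0.6,0.75,0,0,0,0],[0,0.6,0.75,0,0,0,0],[0,0,0,0,0,0,0]],
])

```text
time_s: 2.85
eef_pos: [476.7, -113.7, 304.7]
ee_rot: [-0.001, 0.644, 0.765, 0.0]
force: [-0.2, -0.8, -1.2]
grip_width: 0.002
grip_force: 0.0
```

```bash
cat >> h.py <<'E'
O=np.array([500,-101.5]); YAW=.166
bx=np.array([np.cos(YAW),np.sin(YAW)]); by=np.array([-bx[1],bx[0]])
def rep():
    s=sense(); q=np.array(s["ee_rot"]); r=R.from_quat(q[[1,2,3,0]]); d=s["eef_pos"][:2]-O
    print("t",round(s["time_s"],2),"base x,y,z",np.round([d@bx,d@by,s["eef_pos"][2]],1),"toolx yaw",round(float(np.arctan2(r.as_matrix()[1,0],r.as_matrix()[0,0])),3),"z",np.round(r.as_matrix()[:,2],3),"F",np.round(s["force"],1),"grip",round(s["grip_width"],3),round(s["grip_force"],1),"j",np.round(s["joints"],2))
E
python3 -c "
from h import *
rep(); cv2.imwrite('pics/w1.png',capture('wrist')[:,:,::-1])"
```

```text
t 2.85 base x,y,z [-25.   -8.2 304.7] toolx yaw 1.743 z [-0.001  0.001 -1.   ] F [-0.2 -0.8 -1.2] grip 0.002 0.0 j [-0.47  0.2   1.49  0.    1.45 -0.65]
```

View pics/w1.png

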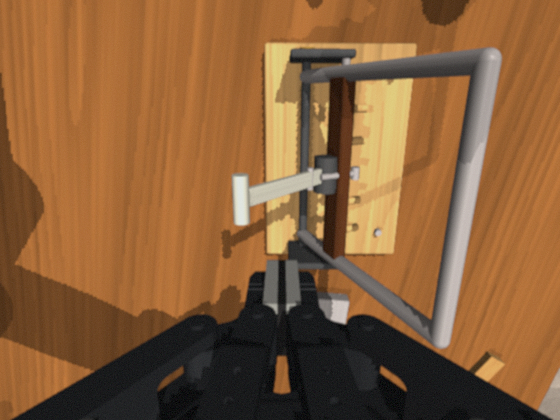

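The wrist view agrees with the estimate: foot bar centre at (240,199), rail running from (487,62) to (441,338), closed fingertips at about (281,270). I'll cross-check the positions.

```bash
cat >> h.py <<'E'
def wray(uv,z,s=None):
    s=s or sense(); c=get_calibration("wrist"); r=R.from_quat(np.array(s["ee_rot"])[[1,2,3,0]]).as_matrix(); T=c["T_tool_cam"]
    d=r@T[:3,:3]@np.linalg.solve(c["intrinsics"],np.r_[uv,1]); o=s["eef_pos"]+r@T[:3,3]; X=o+d*(z-o[2])/d[2]
    return np.round([(X[:2]-O)@bx,(X[:2]-O)@by,z],1)
E
python3 -c "
from h import *
for p,z in (((240,199),188.5),((487,62),226.5),((441,338),226.5),((325,174),107),((281,270),290)): print(p,wray(p,z))"
```

```text
(240, 199) [-57.5  -2.3 188.5]
(487, 62) [ 83.7  87.6 226.5]
(441, 338) [ 85.3 -92.  226.5]
(325, 174) [ 13.7  -1.7 107. ]
(281, 270) [-27.5  -5.2 290. ]
```

Emit:
arm_command([
  [[0,0.12,0.4,0,0,0,0],[0,0,0,0.5,0,0,0],[0,0,0,0.5,0,0,0],[0,0,0,0.5,0,0,0],[0,0,0,0.5,0,0,0],[0,0,-0.2,0.16,0,0,0],[0,0,-0.18,0.16,0,0,0],[0,0,0,0,0,0,0]],
])

```text
time_s: 3.9
eef_pos: [474.9, -110.2, 189.2]
ee_rot: [-0.0, 0.646, 0.764, -0.0]
force: [-0.1, 0.1, 1.0]
grip_width: -0.003
grip_force: 0.0
```

```bash
python3 -c "
from h import *
rep()"
```

```text
t 3.9 base x,y,z [-26.2  -4.5 189.2] toolx yaw 1.737 z [-0.001  0.    -1.   ] F [-0.1  0.1  1. ] grip -0.003 0.0 j [-0.47  0.29  1.69 -0.    1.17 -0.64]
```

Emit:
arm_command([
  [[0,0,-0.15,0.18,0,0,0],[0,0,-0.15,0.18,0,0,0],[0,0,-0.09,0.16,0,0,0],[0,0,-0.08,0.16,0,0,0],[0,0,-0.07,0.16,0,0,0],[0,0,-0.04,0.17,0,0,0],[0,0,-0.04,0.17,0,0,0],[0,0,-0.01,0.17,0,0,0]],
])

```text
time_s: 4.9
eef_pos: [444.5, -115.0, 121.2]
ee_rot: [-0.0, 0.645, 0.764, 0.0]
force: [0.1, 0.1, 0.6]
grip_width: -0.0
grip_force: 0.0
```

```bash
python3 -c "
from h import *
rep(); cv2.imwrite('pics/w2.png',capture('wrist')[:,:,::-1])"
```

```text
t 4.9 base x,y,z [-56.9  -4.1 121.2] toolx yaw 1.739 z [-0.  0. -1.] F [0.1 0.1 0.6] grip -0.0 0.0 j [-0.51  0.32  1.85  0.    0.97 -0.68]
```

View pics/w2.png

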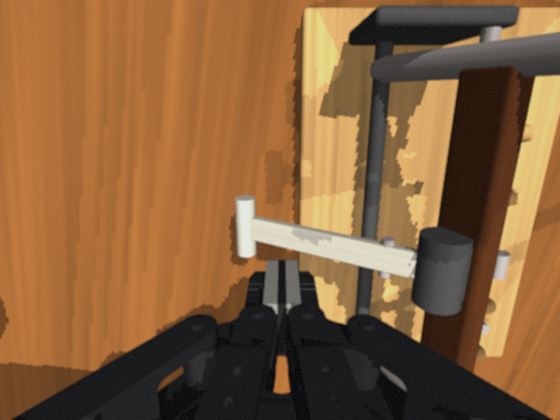

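Leg foot is at (246,227) and the fingers feel no force. I'll check whether the leg is fully down.

```bash
python3 -c "
from h import *
for z in (49,75,95,105): print(wray((246,227),z))
i=capture('scene'); cv2.imwrite('pics/s3.png',cv2.resize(i[130:270,120:310,::-1],None,fx=4,fy=4))"
```

```text
[-80.3  -0.9  49. ]
[-77.5   9.2  75. ]
[-75.3  17.   95. ]
[-74.2  20.9 105. ]
```

View pics/s3.png

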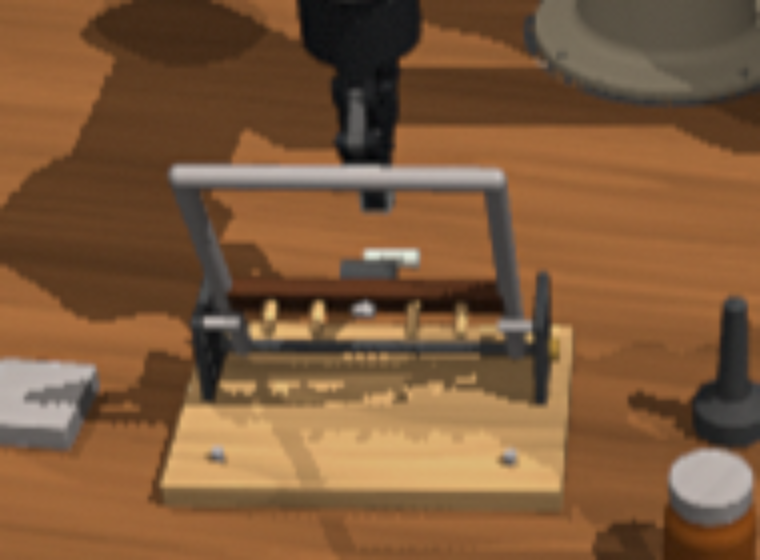

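The foot lands at y≈-1 only for z=49, which matches a fully down leg (predicted -79, 0, 49), and the frame is still lying back. Next is the rail grasp.

Emit:
arm_command([
  [[0,0,0,-0.9,0,0,0],[0,0,0,-0.9,0,0,0],[0.6,0,0,-0.9,0,0,0],[0.6,0,0,-0.9,0,0,0],[0.6,0.04,0.7,0,0,0,0],[0.6,0,0.7,0,0,0,0],[0.6,0,0.7,0,0,0,0],[0.6,0,0.7,0,0,0,0]],
])

```text
time_s: 6.0
eef_pos: [583.5, -89.3, 301.9]
ee_rot: [0.0, 0.645, 0.764, 0.0]
force: [-0.3, -0.3, 0.5]
grip_width: 0.6
grip_force: 0.0
```

Emit:
arm_command([
  [[0.6,0,0,0.4,0,0,0],[0.6,0,0,0.4,0,0,0],[0.6,0,0,0.4,0,0,0],[0.6,0,0,0.4,0,0,0],[0.6,0,0,0,0,0,0]],
])

```text
time_s: 6.62
eef_pos: [581.9, -89.4, 220.7]
ee_rot: [-0.001, 0.645, 0.764, -0.0]
force: [0.1, -0.6, 1.7]
grip_width: 0.599
grip_force: 0.0
```

```bash
python3 -c "
from h import *
rep(); cv2.imwrite('pics/w4.png',capture('wrist')[:,:,::-1])"
```

```text
t 6.62 base x,y,z [ 82.8  -1.6 220.7] toolx yaw 1.739 z [-0.002  0.001 -1.   ] F [ 0.1 -0.6  1.7] grip 0.599 0.0 j [-0.35  0.47  1.33  0.    1.34 -0.52]
```

View pics/w4.png

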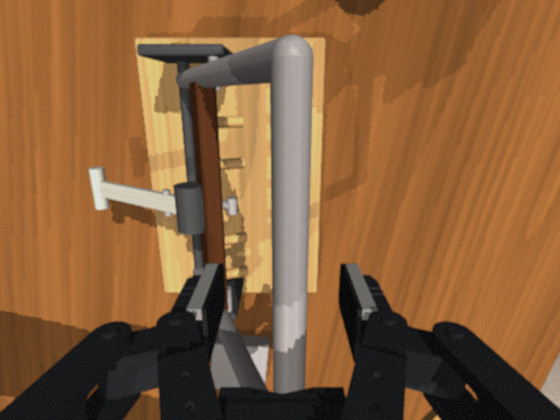

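The rail (column ~291) lies between the fingers (210 and 355), about 2 mm off centre, and the leg is still down. Closing.

Emit:
arm_command([
  [[0.6,0,0.04,0,0,0,0],[0,0,0,0,0,0,0],[0,0,0,0,0,0,0],[0,0,0,0,0,0,0],[0,0,0,0,0,0,0],[0,0,0,0,0,0,0]],
], squeeze=40)

```text
time_s: 7.42
eef_pos: [584.6, -89.3, 222.2]
ee_rot: [0.001, 0.645, 0.764, 0.0]
force: [3.0, 0.2, 2.5]
grip_width: 0.149
grip_force: 39.1
```

```bash
python3 -c "
from h import *
rep()"
```

```text
t 7.42 base x,y,z [ 85.5  -1.9 222.2] toolx yaw 1.739 z [ 0.001 -0.    -1.   ] F [3.  0.2 2.5] grip 0.149 39.1 j [-0.35  0.48  1.32  0.    1.34 -0.52]
```

Emit:
arm_command([
  [[0,0,-0.136,-0.06,0,0,0],[0,0,-0.136,-0.05,0,0,0],[0,0,-0.14,-0.047,0,0,0],[0,0,-0.14,-0.043,0,0,0],[0,0,-0.142,-0.038,0,0,0],[0,0,-0.142,-0.034,0,0,0]],
])

```text
time_s: 8.18
eef_pos: [542.8, -96.4, 236.0]
ee_rot: [0.001, 0.645, 0.764, 0.0]
force: [3.1, 0.6, 4.2]
grip_width: 0.146
grip_force: 41.6
```

Emit:
arm_command([
  [[0,0,-0.145,-0.027,0,0,0],[0,0,-0.145,-0.023,0,0,0],[0,0,-0.146,-0.018,0,0,0],[0,0,-0.146,-0.014,0,0,0],[0,0,-0.147,-0.007,0,0,0],[0,0,-0.147,-0.003,0,0,0],[0,0,0,0,0,0,0],[0,0,0,0,0,0,0]],
])

```text
time_s: 9.18
eef_pos: [499.7, -103.6, 239.8]
ee_rot: [-0.0, 0.645, 0.764, -0.0]
force: [1.0, -1.7, 2.7]
grip_width: 0.149
grip_force: 42.2
```

```bash
python3 -c "
from h import *
rep(); cv2.imwrite('pics/w5.png',capture('wrist')[:,:,::-1])
i=capture('scene'); cv2.imwrite('pics/s5.png',cv2.resize(i[130:270,120:310,::-1],None,fx=4,fy=4))"
```

```text
t 9.18 base x,y,z [ -0.7  -2.  239.8] toolx yaw 1.739 z [-0.001  0.    -1.   ] F [ 1.  -1.7  2.7] grip 0.149 42.2 j [-0.43  0.29  1.55 -0.    1.31 -0.6 ]
```

View pics/w5.png

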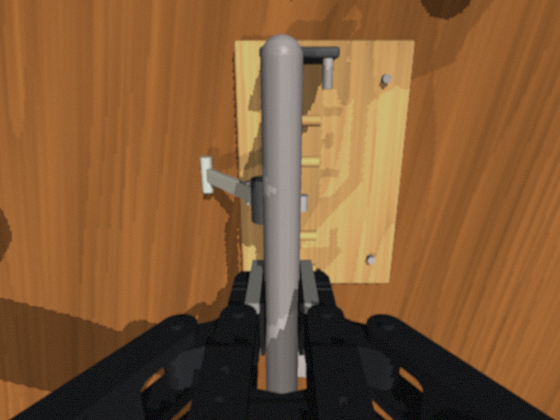

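View pics/s5.png

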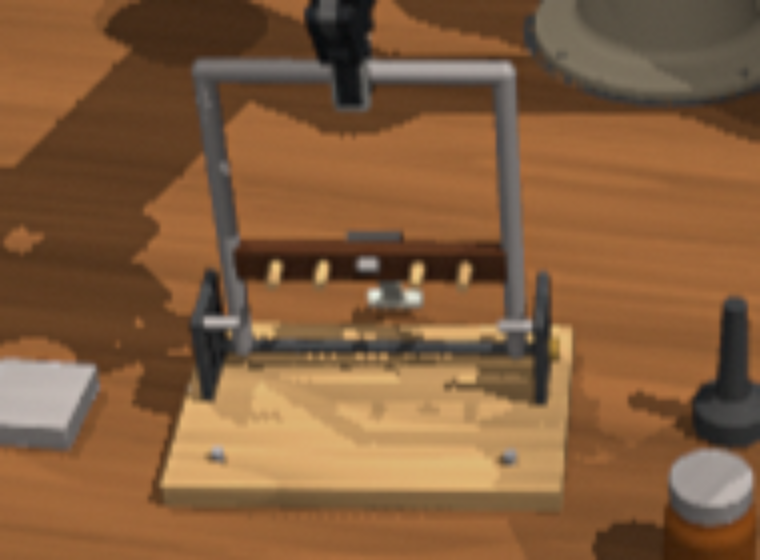

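The frame stands upright with the rail (column 282) gripped in the fingers and the leg pointing down, foot at (207,174). The bystanders have not moved. I'll let it settle, then check the foot position.

Emit:
arm_command([
  [[0,0,0,0,0,0,0],[0,0,0,0,0,0,0],[0,0,0,0,0,0,0],[0,0,0,0,0,0,0]],
])

```text
time_s: 9.78
eef_pos: [499.8, -103.6, 239.8]
ee_rot: [-0.0, 0.645, 0.764, -0.0]
force: [1.0, -2.2, -0.6]
grip_width: 0.142
grip_force: 42.0
```

```bash
python3 -c "
from h import *
rep(); print('foot, expect -78,-2',wray((207,174),15.5)); print('rail end, expect 0,88',wray((282,55),245))"
```

```text
t 9.78 base x,y,z [ -0.5  -2.  239.8] toolx yaw 1.739 z [-0.  0. -1.] F [ 1.  -2.2 -0.6] grip 0.142 42.0 j [-0.43  0.29  1.55 -0.    1.31 -0.6 ]
foot, expect -78,-2 [-78.   -1.   15.5]
rail end, expect 0,88 [ -1.9  90.  245. ]
```

```bash
python3 -c "
from rig import *
print(finish_job())"
```

```text
the job is handed in; nothing more can be done
None
```

The job is handed in at about 9.8 s: the leg is snapped fully down and the gripper is holding the frame upright at about 42 N, with the measured foot and rail positions within about 2 mm of where they should be; the judge's result was not shown.

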